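Hold the interlock key switch turned

ROBOT

A 6-joint arm with a two-finger parallel gripper is mounted at the origin on a cart in front of the work surface, level with it; the furniture and walls round the work are solid. World frame = base frame: x ahead of the robot, y to its left, z up, the work surface at z = 0. Lengths are in m, angles in rad, forces in N, time in s.
With the tool pointing down it reaches from about 0.35 to 0.85 m from the base axis. Payload 8.1 kg.
Tool frame: the origin (TCP) lies between the finger pads, 19 mm behind the fingertips; this is the grasp point; z points along the fingers, y is the line along which they close (so a half turn about z gives the same grasp; the last joint's range is limited). The gripper opens to 93 mm and grips with 3 to 60 N. Pads are 15 mm wide; open, the fingers measure 128 mm over their backs; the gripper's body (75 mm by 188 mm) begins 65 mm behind the grasp point.
Start: joints at [-1.37, 0.13, 1.488, -0, 1.523, -0.085], TCP at [0.169, -0.576, 0.237] pointing down, gripper open.
Joint ranges: [-2.96, 2.96], [-0.89, 2.26], [0.02, 2.5], [-1.34, 4.48], [0, 2.73], [-2.66, 2.66]. Speed limits (rad/s): [2.39, 2.39, 2.79, 3.14, 3.14, 3.14].

INTERFACE

Orientations are given as a rotation vector (axis times angle).
In Python, from plant import monitor, eyes, ticket gives the robot as it stands.
- The arm moves only by the tool arm_command, never from a script. Its argument "deltas" is a list that holds one entry, the list of rows, each a list of 6 numbers: the shift along the world's x, y, z in cm, then the turn, a rotation vector about the world's x, y, z in degrees. In form: [[[tx, ty, tz, rx, ry, rz], ...]]. A call has 1 to 12 rows; each row shifts and turns the commanded pose from where the row before left it; what a row does not reach is not made up. A row lasts 1/12 s, in which the tool goes at most 41.7 mm and 7.16 degrees, less where a joint would pass 70% of its speed; a pose out of reach is approached as far as the arm can. A call is refused whole if a number of a shift passes 4.17 or a number of a turn 7.16, either way. A call with a gripper value outside its range is refused whole. "gripper" is the opening, from -1 (shut) to 1 (fully open), set as the call begins (left out, the last holds). The fingers move at their own pace and stop on an object; "squeeze" is the grip in N (left out, the last holds). Time passes only in rows, so rows that do not move let the fingers close. It gives the time, the measured TCP pose, the force, the opening and the grip force at its end, in the units of the state.
- monitor.read_state(): the state, without advancing time (a new reading comes with each control period).
- eyes.read_camera(name): name is "side" or "top" or "wrist"; returns the picture (420x560x3 uint8, blue, green, red); there is no depth.
- eyes.camera_model(name): a dict with "fx", "fy", "cx", "cy" (pixels), "k1" (the pictures are not rectified: a ray, as slopes to the right and down, at radius r is drawn at 1 + k1 r^2 times it, then the intrinsics apply), "rvec" (rotation vector, rad) and "tvec" (3), from world to camera coordinates, as OpenCV has them. Camera axes: x right, y down, z forward; pixel columns grow to the right and rows downward; lengths in m; the calibration is good to about 2 mm. A picture is of the moment at which its call begins: read the wrist's pose just before it. camera_model takes no time and is no camera call; for the wrist camera it gives the pose at the moment of the call.
- ticket.close_job(): hands the job in; it is judged then, once.
The state is a dict: "t": time; "q": joint angles; "dq": joint speeds; "joint_torque": joint torques, N m; "tool_pos": TCP position; "orientation": TCP orientation; "force": force on the tool from outside, world axes, zero at the start; "wrist_torque": the same for the moment, N m; "opening": finger opening in m; "gripper_force": force on a finger pad.
Only numpy, scipy, OpenCV 4.12 (cv2) and the standard library are available. Lean on these libraries where they do the work, as an engineer would, in place of code of your own. Each camera call takes 0.05 s, during which the arm holds its last target. There are 200 camera calls.

TASK

Lift the black dust cap off the interlock box and stand it the right way up on the worktop, clear of the box. Then take the red-handled key from its stand, work it fully home into the keyway (a little wiggling helps it past the sticky pins) and turn it a quarter turn clockwise. The switch springs back, so finish while still gripping the key and holding it turned, and leave everything else on the bench where it is.

Things in the scene. Friction and masses are not known exactly. Their poses are not given: they have to be found in the camera images.
- lock: Fixed grey interlock box, 36 mm high, three small signal lamps on its rear half. Origin on the worktop straight under the keyway; the box reaches from 48 mm in front (-x) to 102 mm behind (+x, with two short plugs to 111 mm) and 56 mm to either side. A round steel nose, 44 mm in diameter, rises to z = 70 mm; the keyway is in its flat top.
- keyway (a point): Centre of the keyway's mouth, 70 mm above the worktop; axes as the box. Slot 8.4 mm (x) by 20.4 mm (y), funnelled, in an 8 mm face plate; under it a cylinder slot 7.4 x 20.6 mm with two sticky side pins, met from 8 mm before fully home: a slow straight push takes 10 to 20 N, wiggling 0.06 rad about z eases it. The key fits either way round, turns only when fully home, and is trapped while turned.
- cylinder (a joint): Angle of the lock's cylinder, rad: 0 at rest (slot in line with the keyway), growing as the key turns it clockwise seen from above; stop at 1.72. A spring (0.03 N m at rest, 0.12 N m at a quarter turn) returns it when let go. The key has about 0.15 rad of play in it: the cylinder lags the key.
- cap: Loose black dust cap over the nose, 60 g: an upside-down cup, 56 mm in diameter and 40.5 mm high, with a yellow knob on top (solid as a 20 mm square along the cap's x and y, 30 mm high, top 70.5 mm above the rim): pinch it from above. Origin: centre of its open rim, which rests on the box 36 mm above the worktop; it must rise 36 mm to clear the nose.
- key: Loose key, 60 g, upright in the stand. Origin: centre of the underside of its steel collar (26 mm in diameter, 4 mm thick), which rests on the stand and, when fully home, on the nose. Above: red handle 10 mm thick (x), 34 mm wide (y), up to z = +40 mm. Below: round neck 6 mm thick, 10 mm long, then the bit, 6 mm (x) by 18 mm (y), with a tapered tip ending 30 mm below the origin.
- key_grip (a point): Point on the key's handle, 27 mm above the key's origin, a good place for the TCP when pinching the 10 mm thickness from above (fingers closing along the key's x axis).
- stand: Fixed key stand: black 74 x 74 mm foot, 6 mm thick, with an aluminium block 46 x 46 mm up to 40 mm above the worktop, a slot 34 mm deep in its top holding the key. Origin at its underside's centre.
- amber: Bystander: brown bottle with black cap, 60 mm in diameter, 142 mm high.
- media: Bystander: clear bottle with blue cap, 84 mm in diameter, 162 mm high.
- tips: Bystander: white box with blue lid, 88 x 119 x 66 mm.
- beaker: Bystander: small beaker with amber filling, 50 mm in diameter.
- tube: Bystander: white tube with orange cap, lying, 112 mm long.
- tape: Bystander: roll of pale green tape lying flat, 66 mm in diameter, 19 mm high.
- marker: Bystander: marker pen with blue cap, lying, 131 mm long.
- timer: Bystander: white bench timer, 64 x 64 x 19 mm.

How it is judged:
On the way, in this order (a step that is already met when the one before it is completed fails the run):
1. the dust cap stands released on the worktop, clear of the box (height (world z) of cap below 0.006 m and angle between cap's own z axis and vertical below 0.1 rad and horizontal distance between cap and keyway above 0.07 m and contact force between the fingers and cap below 0.2 N), for 0.2 s.
2. the key is fully home in the keyway (z of key in the frame of keyway below 0.0025 m and horizontal distance between key and keyway below 0.004 m and angle between key's own z axis and vertical below 0.12 rad), for 0.1 s.
3. the cylinder is turned a quarter turn (value of joint cylinder above 1.3 rad), for 0.1 s.
At the end, for the whole second after the job is handed in: Fingers still grip the key (over 1 N); it is fully home (collar within 3.5 mm of the nose top, 4 mm of centre, upright to 0.12 rad) and holds the cylinder past 1.3 rad; the cap stands upright on the worktop (6 mm, 0.1 rad), released, over 70 mm from the keyway (all of step 1 and value of joint cylinder above 1.3 rad and z of key in the frame of keyway below 0.0035 m and horizontal distance between key and keyway below 0.004 m and angle between key's own z axis and vertical below 0.12 rad and contact force between the fingers and key above 1 N); the arm keeps its last pose, push and grip.
It fails at once if a bystander is moved by more than 30 mm (distance of any of amber, media, tips, beaker, tube, tape, marker, timer from where it was at the start of the episode above 0.03 m).
It also fails if it takes over 64 s, if anything falls off the work surface, if the arm or the gripper's body presses on something with over 40 N, if the wrist force passes 120 N, or if a joint passes its speed limit or range.

## Working session

There is one attempt and no reset: what is moved stays moved. The work goes in short steps, Python scripts to look and compute and a tool call to move; the robot and the scene stay as the last step left them, time stands still between calls to the robot, and variables do not carry over. Pictures are saved under pics/ and viewed, at most 10 in all, crops included, and the job is handed in when it is done.

Besides the shell and the picture viewer there is one more tool, called after "Call:" by a JSON object that holds its "op" and its "data", one argument or row to a line. arm_command: Moves the arm, as the interface text tells. Its arguments: {"type":"object","properties":{"deltas":{"type":"array"},"gripper":{"type":"number"},"squeeze":{"type":"number"}},"required":["deltas"]}

```bash
mkdir -p pics
python3 - <<'E'
from plant import monitor, eyes, ticket
import cv2
s=monitor.read_state();print(s)
for n in("top","side"):
    print(n,eyes.camera_model(n)); cv2.imwrite(f"pics/{n}0.png",eyes.read_camera(n))
E
```

```text
{'t': 0.0, 'q': array([-1.37040470e+00,  1.31169369e-01,  1.48925043e+00, -1.77587454e-05,
        1.52298657e+00, -8.54390015e-02]), 'dq': array([-6.06751199e-04,  1.00658665e-03, -9.22280358e-04, -2.45313723e-04,
        1.63303047e-03, -3.66276787e-05]), 'joint_torque': array([-5.37378437e-04, -5.59832633e+01, -4.91771972e+01,  7.66110490e-02,
        3.54235712e-02, -1.72649470e-04]), 'tool_pos': array([ 0.16906136, -0.57514584,  0.23639835]), 'orientation': array([-3.10777259e+00, -4.47198455e-01,  1.91364856e-04]), 'force': array([-0.86272895, -0.42426481, -0.48126301]), 'wrist_torque': array([ 0.03131591, -0.004272  ,  0.01414449]), 'gripper_force': 0.0, 'opening': 0.09283339884447084}
top {'fx': 389.56580686352817, 'fy': 389.56580686352817, 'cx': 286.550690446532, 'cy': 215.60017788706728, 'k1': 0.00520500461704914, 'rvec': array([ 2.17324508, -2.15831574,  0.12811762]), 'tvec': array([0.05143872, 0.4972405 , 1.11765801])}
side {'fx': 510.85303425366635, 'fy': 510.85303425366635, 'cx': 280.504937036175, 'cy': 213.8647975672971, 'k1': -0.03264236006935795, 'rvec': array([ 0.1477496 , -2.63777986,  1.60925823]), 'tvec': array([0.48607633, 0.09552942, 1.56877189])}
```

View pics/top0.png

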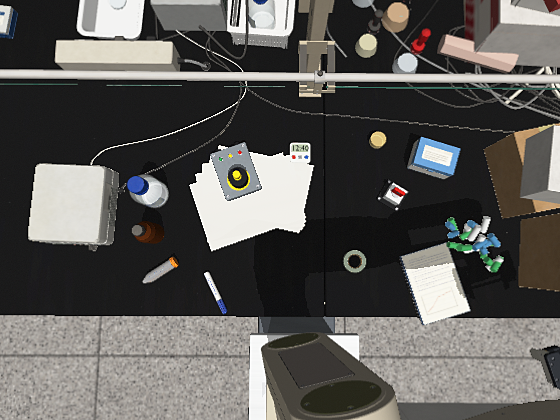

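View pics/side0.png

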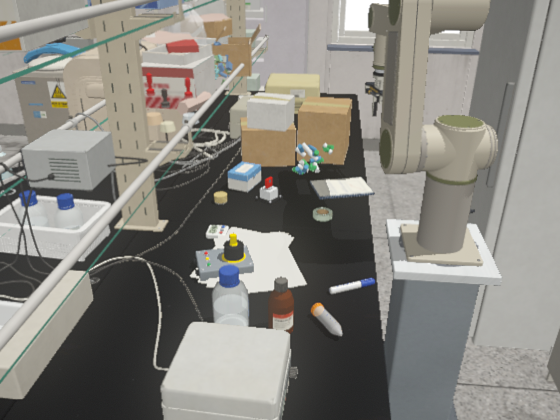

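The top view shows the lock at about (237,172) with the yellow knob at (237,176), and the stand with the key at (395,192). The tape is at (355,261), the timer at (300,152) and the marker at (215,292). The side view shows the knob at (233,240) and the key at (268,185).

```bash
cat > h.py <<'E'
import numpy as np, cv2
from plant import monitor, eyes, ticket
def RT(m):
    return cv2.Rodrigues(np.array(m["rvec"]))[0], np.array(m["tvec"])
def ray(m,u,v):
    x,y=(u-m["cx"])/m["fx"],(v-m["cy"])/m["fy"]
    a,b=x,y
    for _ in range(20):
        k=1+m["k1"]*(a*a+b*b); a,b=x/k,y/k
    R,t=RT(m); return -R.T@t, R.T@np.array([a,b,1.])
def at_z(m,u,v,z):
    c,d=ray(m,u,v); return c+d*(z-c[2])/d[2]
def proj(m,P):
    R,t=RT(m); p=np.atleast_2d(P)@R.T+t; a=p[:,:2]/p[:,2:]
    k=1+m["k1"]*(a**2).sum(1,keepdims=True)
    return a*k*[m["fx"],m["fy"]]+[m["cx"],m["cy"]]
def tri(obs):
    A=np.zeros((3,3));b=np.zeros(3)
    for m,u,v in obs:
        c,d=ray(m,u,v);d/=np.linalg.norm(d);P=np.eye(3)-np.outer(d,d);A+=P;b+=P@c
    return np.linalg.solve(A,b)
E
python3 - <<'E'
from h import *
t=eyes.camera_model("top");s=eyes.camera_model("side")
print("knob top z.1065",at_z(t,237,175,.1065),at_z(s,233,236,.1065), tri([(t,237,175),(s,233,236)]))
print("key z.075",at_z(t,397,191,.075),at_z(s,268,183,.075))
for n,u,v,z in [("tape",355,261,.01),("timer",300,152,.01),("marker",215,292,.01),("tube",160,270,.02),("amber",148,231,.14),("media",135,187,.16),("beaker",378,140,.05),("tips",435,157,.06)]: print(n,at_z(t,u,v,z))
im=cv2.imread("pics/top0.png")
a=cv2.resize(im[135:210,195:275],None,fx=5,fy=5,interpolation=cv2.INTER_CUBIC)
b=cv2.resize(im[155:230,355:435],None,fx=5,fy=5,interpolation=cv2.INTER_CUBIC)
cv2.imwrite("pics/c0.png",np.hstack([a,b]))
E
```

```text
knob top z.1065 [0.60007734 0.19315365 0.1065    ] [0.59814787 0.20513474 0.1065    ] [0.6009976  0.19391015 0.1000562 ]
key z.075 [ 0.5641856  -0.25842565  0.075     ] [ 0.55847536 -0.23227262  0.075     ]
tape [ 0.36556456 -0.14805823  0.01      ]
timer [0.69400572 0.01512361 0.01      ]
marker [0.2730425  0.26208608 0.01      ]
tube [0.33592074 0.42177044 0.02      ]
amber [0.44074306 0.41985298 0.14      ]
media [0.55426271 0.45205859 0.16      ]
beaker [ 0.72085206 -0.21342871  0.05      ]
tips [ 0.66805097 -0.37602746  0.06      ]
```

View pics/c0.png

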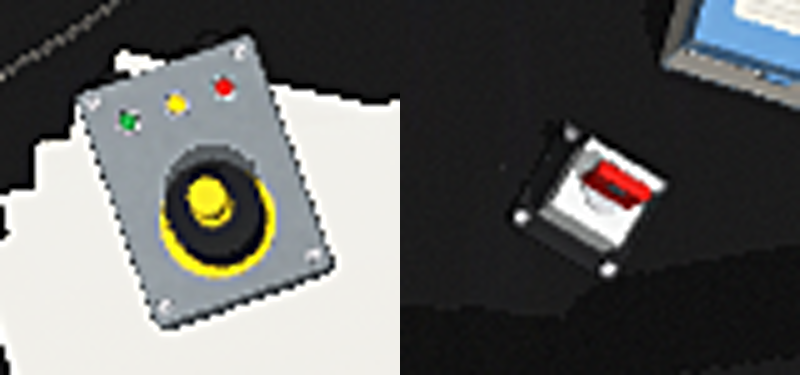

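Box corners in the left half of the crop are (78,100), (250,37), (332,262) and (160,327), giving yaw ≈ 20°. In the right half, the handle runs from (585,165) to (650,195) and the foot holes are at (520,216) and (608,270), giving yaw ≈ -28°. Next I move to view the stand with the wrist camera on the way.

Call:
{"op": "arm_command", "data": {
  "deltas": [
    [[2.7, 2.7, 0.5, 0, 0, 4], [2.7, 2.7, 0.5, 0, 0, 4], [2.7, 2.7, 0.5, 0, 0, 4], [2.7, 2.7, 0.5, 0, 0, 4], [2.7, 2.7, 0.5, 0, 0, 4], [2.7, 2.7, 0.5, 0, 0, 4], [2.7, 2.7, 0.5, 0, 0, 4], [2.7, 2.7, 0.5, 0, 0, 4], [2.7, 2.7, 0.5, 0, 0, 4], [2.7, 2.7, 0.5, 0, 0, 4], [2.7, 2.7, 0.5, 0, 0, 4], [0, 0, 0, 0, 0, 2]]
  ],
  "gripper": 1
}}

```text
t: 1.1
tool_pos: [0.4702, -0.2738, 0.2932]
orientation: [-2.68, -1.639, -0.005]
force: [0.7, -1.0, -1.0]
opening: 0.0925
gripper_force: 0.0
```

Run:
```python
from h import *
m=eyes.camera_model("wrist");im=eyes.read_camera("wrist");cv2.imwrite("pics/w1.png",im);import pickle;pickle.dump(m,open("w1.pkl","wb"))
R,t=RT(m);print(m["fx"],-R.T@t,R[2]); s=monitor.read_state();print(s["tool_pos"],s["orientation"],s["t"])
print(proj(m,[[.5642,-.2584,.075],[.5642,-.25,.0]]))
```

```text
296.47814429395083 [ 0.50598815 -0.20576623  0.4403798 ] [-0.12307705 -0.24361771 -0.96203038]
[ 0.46834182 -0.27582028  0.29260017] [-2.67940620e+00 -1.64001753e+00 -1.24008784e-03] 1.15
[[340.86051296 142.96659122]
 [327.89611968 134.70646172]]
```

View pics/w1.png

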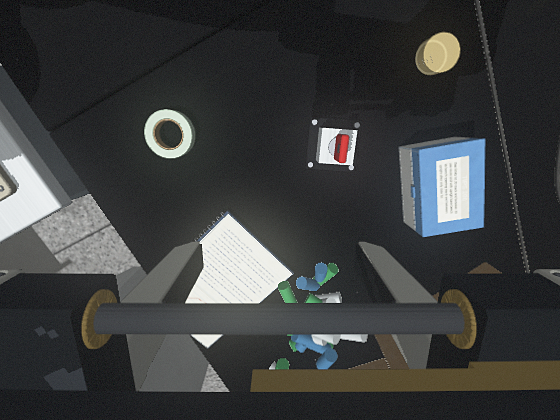

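The wrist view shows the stand's foot screws at (314,122), (357,125), (351,167) and (310,164), the handle around (342,149), the block top at (320–357,128–164) and the tape at (169,133).

Run:
```python
from h import *
import pickle;m=pickle.load(open("w1.pkl","rb"))
P=np.array([at_z(m,u,v,.007) for u,v in[(314,122),(357,125),(351,167),(310,164)]]);print(P);c=P.mean(0);print("c",c)
e=[P[1]-P[0],P[2]-P[1],P[3]-P[2],P[0]-P[3]];print([ (np.linalg.norm(x),np.degrees(np.arctan2(x[1],x[0]))) for x in e])
im=cv2.imread("pics/w1.png").astype(int)
b,g,r=im[...,0],im[...,1],im[...,2];k=((r>120)&(g<70)&(b<70)).astype(np.uint8);k[:110]=0;k[190:]=0
v,u=np.nonzero(k);print(u.min(),u.max(),v.min(),v.max(),u.mean(),v.mean())
tp=k.copy();box=cv2.minAreaRect(np.c_[u,v].astype(np.float32));print(box)
print("at z.078",at_z(m,*box[0],.07))
cv2.imwrite("pics/w1c.png",cv2.resize(cv2.imread("pics/w1.png")[105:185,290:380],None,fx=7,fy=7,interpolation=cv2.INTER_CUBIC))
t=eyes.camera_model("top")
q=[(78,100),(250,37),(332,262),(160,327)]
P=np.array([at_z(t,195+a/5,135+b/5,.036) for a,b in q]);c=P.mean(0);print("box c",c)
e=[P[1]-P[0],P[2]-P[1],P[3]-P[2],P[0]-P[3]];print([ (np.linalg.norm(x),np.degrees(np.arctan2(x[1],x[0]))) for x in e])
d=(P[1]-P[2]+P[0]-P[3]);d/=np.linalg.norm(d);print("keyway",c-.027*d, "knob",at_z(t,195+208/5,135+197/5,.1065))
```

```text
[[ 0.55310545 -0.22462412  0.007     ]
 [ 0.60539584 -0.25585981  0.007     ]
 [ 0.57431149 -0.30643678  0.007     ]
 [ 0.52277439 -0.27516955  0.007     ]]
c [ 0.56389679 -0.26552256  0.007     ]
[(np.float64(0.06090938998576149), np.float64(-30.852002091371183)), (np.float64(0.05936553819156807), np.float64(-121.57467303114842)), (np.float64(0.06028027901541652), np.float64(148.755078549932)), (np.float64(0.05894755163142069), np.float64(59.0330822038217))]
335 348 135 162 343.24852071005915 148.4378698224852
((340.8299865722656, 148.1899871826172), (12.162237167358398, 27.860008239746094), 8.130102157592773)
at z.078 [ 0.5624141  -0.26485344  0.07      ]
box c [0.62711294 0.20521215 0.036     ]
[(np.float64(0.10866807734041829), np.float64(-68.78904502620966)), (np.float64(0.1448843149507304), np.float64(-159.5019317010399)), (np.float64(0.10768381361033966), np.float64(111.47502604913493)), (np.float64(0.14537170073199154), np.float64(20.888856576622338))]
keyway [0.60185491 0.19567107 0.036     ] knob [0.60175981 0.19429512 0.1065    ]
```

View pics/w1c.png

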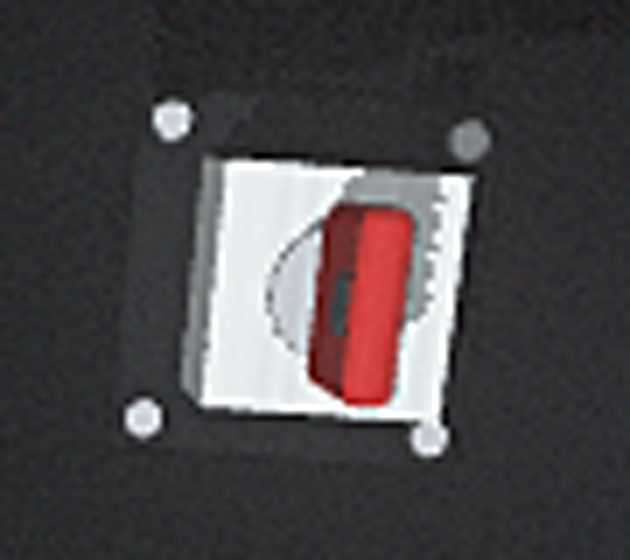

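Handle top face runs from crop (412,210) to (390,400), parallel to the block edge, so the key yaw equals the stand yaw of about -30.6°. On to the lock.

Call:
{"op": "arm_command", "data": {
  "deltas": [
    [[1.4, 3.6, 0, 0, 0, 4.4], [1.4, 3.6, 0, 0, 0, 4.4], [1.4, 3.6, 0, 0, 0, 4.4], [1.4, 3.6, 0, 0, 0, 4.4], [1.4, 3.6, 0, 0, 0, 4.4], [1.4, 3.6, 0, 0, 0, 4.4], [1.4, 3.6, 0, 0, 0, 4.4], [1.4, 3.6, 0, 0, 0, 4.4], [1.4, 3.6, 0, 0, 0, 4.4], [1.4, 3.6, 0, 0, 0, 4.4], [1.0, 3.0, 0, 0, 0, 4], [0, 0, 0, 0, 0, 0]]
  ]
}}

```text
t: 2.15
tool_pos: [0.6165, 0.1159, 0.291]
orientation: [-1.783, -2.584, -0.001]
force: [0.7, -0.0, -0.3]
opening: 0.0928
gripper_force: 0.0
```

Call:
{"op": "arm_command", "data": {
  "deltas": [
    [[0, 0, 0, 0, 0, 0], [0, 0, 0, 0, 0, 0]]
  ]
}}

```text
t: 2.32
tool_pos: [0.6159, 0.1103, 0.2917]
orientation: [-1.796, -2.577, 0.002]
force: [-0.1, -0.8, 0.3]
opening: 0.0929
gripper_force: 0.0
```

Run:
```python
from h import *
m=eyes.camera_model("wrist");im=eyes.read_camera("wrist");cv2.imwrite("pics/w2.png",im);import pickle;pickle.dump(m,open("w2.pkl","wb"))
s=monitor.read_state();R=cv2.Rodrigues(s["orientation"])[0];print(s["tool_pos"],"tool y ang",np.degrees(np.arctan2(R[1,1],R[0,1])),s["q"],s["t"])
u,v=proj(m,[.602,.195,.08])[0];print(u,v);u=int(np.clip(u,100,460));v=int(np.clip(v,75,345))
cv2.imwrite("pics/w2c.png",cv2.resize(im[v-75:v+75,u-100:u+100],None,fx=4,fy=4,interpolation=cv2.INTER_CUBIC));print(u-100,v-75)
```

```text
[0.61593904 0.10979831 0.29201777] tool y ang 20.227642963087437 [ 9.48369190e-02  1.84988495e-01  1.32926602e+00 -6.18113154e-04
  1.62822667e+00 -2.58237443e-01] 2.3667
291.67741029394693 117.23839047677589
191 42
```

View pics/w2c.png

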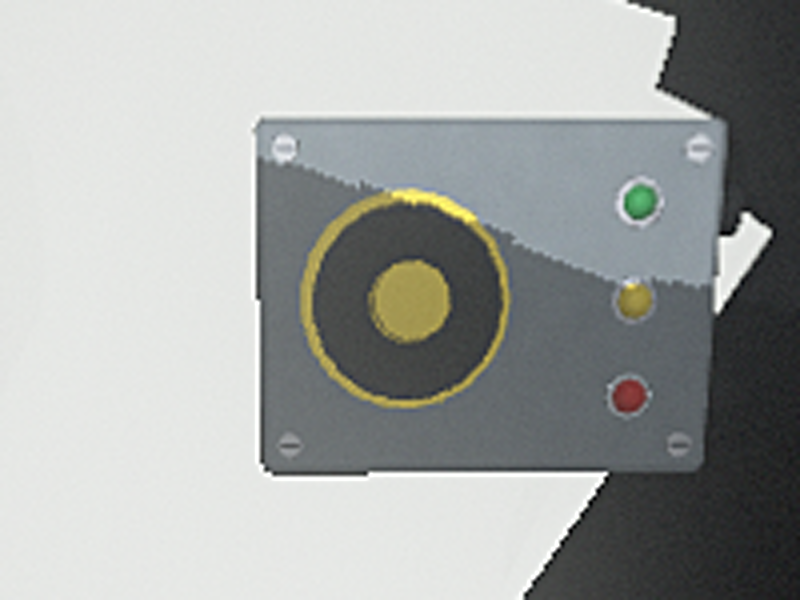

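Crop: box corners (256,120), (726,122), (704,470), (264,472); knob top centre (413,300); yellow rim ring centred at (405,298).

Run:
```python
from h import *
import pickle;m=pickle.load(open("w2.pkl","rb"))
f=lambda a,b,z:at_z(m,191+(a+.5)/4-.5,42+(b+.5)/4-.5,z)
P=np.array([f(a,b,.036) for a,b in[(256,120),(726,122),(704,470),(264,472)]]);c=P.mean(0)
e=[P[1]-P[0],P[2]-P[1],P[3]-P[2],P[0]-P[3]];print([ (np.linalg.norm(x),np.degrees(np.arctan2(x[1],x[0]))) for x in e])
S=np.array([f(a,b,.037) for a,b in[(284,148),(698,148),(678,443),(289,444)]])
e=[S[1]-S[0],S[2]-S[1],S[3]-S[2],S[0]-S[3]];print([ (np.linalg.norm(x),np.degrees(np.arctan2(x[1],x[0]))) for x in e])
d=P[1]-P[0]+P[2]-P[3];d/=np.linalg.norm(d);print("keyway",c-.027*d,S.mean(0)-.027*d,np.degrees(np.arctan2(d[1],d[0])))
print("knob",f(413,300,.1065),"ring",f(405,298,.037))
```

```text
[(np.float64(0.14710705039891717), np.float64(20.094140350115968)), (np.float64(0.10827854325869542), np.float64(-68.87124648619374)), (np.float64(0.14844338968684537), np.float64(-159.46750048254742)), (np.float64(0.10939836642824574), np.float64(110.42049653793238))]
[(np.float64(0.12994311189751553), np.float64(20.31597151074692)), (np.float64(0.09147254832497051), np.float64(-69.49432434536673)), (np.float64(0.13009197628351216), np.float64(-159.5775158416882)), (np.float64(0.09171401698488646), np.float64(110.41231744253297))]
keyway [0.60345555 0.19662684 0.036     ] [0.60302987 0.19712775 0.037     ] 20.31431096501873
knob [0.60314633 0.19546593 0.1065    ] ring [0.60310576 0.19789889 0.037     ]
```

Call:
{"op": "arm_command", "data": {
  "deltas": [
    [[-0.5, 2.9, -2, 0, 0, 0], [-0.4, 2.9, -2, 0, 0, 0], [-0.4, 2.85, -2, 0, 0, 0], [0, 0, -3.5, 0, 0, 0], [0, 0, -3.5, 0, 0, 0], [0, 0, -3, 0, 0, 0], [0, 0, -2, 0, 0, 0], [0, 0, -1.1, 0, 0, 0], [0, 0, 0, 0, 0, 0]]
  ]
}}

```text
t: 3.12
tool_pos: [0.6013, 0.1958, 0.0983]
orientation: [-1.795, -2.574, 0.006]
force: [-0.0, -1.8, -1.1]
opening: 0.0927
gripper_force: 0.0
```

Call:
{"op": "arm_command", "data": {
  "deltas": [
    [[0, 0, 0, 0, 0, 0], [0, 0, 0, 0, 0, 0], [0, 0, 0, 0, 0, 0], [0, 0, 0, 0, 0, 0], [0, 0, 0, 0, 0, 0], [0, 0, 0, 0, 0, 0], [0, 0, 0, 0, 0, 0], [0, 0, 0, 0, 0, 0]]
  ],
  "gripper": -1,
  "squeeze": 25
}}

```text
t: 3.78
tool_pos: [0.6032, 0.1979, 0.1015]
orientation: [1.793, 2.579, 0.0]
force: [0.2, -0.3, -0.5]
opening: 0.0442
gripper_force: 0.0
```

Call:
{"op": "arm_command", "data": {
  "deltas": [
    [[0, 0, 0, 0, 0, 0], [0, 0, 0, 0, 0, 0], [0, 0, 0, 0, 0, 0], [0, 0, 0, 0, 0, 0], [0, 0, 0, 0, 0, 0], [0, 0, 0, 0, 0, 0], [0, 0, 0, 0, 0, 0]]
  ]
}}

```text
t: 4.37
tool_pos: [0.603, 0.1979, 0.1013]
orientation: [-1.793, -2.579, 0.0]
force: [-1.2, 0.9, 0.5]
opening: 0.023
gripper_force: 23.3
```

Call:
{"op": "arm_command", "data": {
  "deltas": [
    [[0, 0, 0, 0, 0, 0], [0, 0, 0.5, 0, 0, 0], [0, 0, 2.5, 0, 0, 0], [0, 0, 3, 0, 0, 0], [0, 0, 0, 0, 0, 0], [-2, -2.76, 0, 0, 0, 0], [-2.1, -2.76, 0, 0, 0, 0], [-2.1, -2.76, 0, 0, 0, 0], [-2.1, -2.76, 0, 0, 0, 0], [-2, -2.76, 0, 0, 0, 0], [0, 0, -2.5, 0, 0, 0], [0, 0, -2.5, 0, 0, 0]]
  ]
}}

```text
t: 5.37
tool_pos: [0.5019, 0.0582, 0.1139]
orientation: [1.793, 2.572, 0.006]
force: [0.1, 0.1, -1.6]
opening: 0.0202
gripper_force: 24.7
```

Call:
{"op": "arm_command", "data": {
  "deltas": [
    [[0, 0, -2, 0, 0, 0], [0, 0, -1, 0, 0, 0], [0, 0, 0, 0, 0, 0], [0, 0, 0, 0, 0, 0]]
  ]
}}

```text
t: 5.7
tool_pos: [0.5003, 0.0598, 0.0818]
orientation: [-1.793, -2.579, 0.0]
force: [0.6, -0.1, -0.1]
opening: 0.0201
gripper_force: 24.7
```

Call:
{"op": "arm_command", "data": {
  "deltas": [
    [[0, 0, -0.9, 0, 0, 0], [0, 0, -0.6, 0, 0, 0], [0, 0, 0, 0, 0, 0], [0, 0, -0.1, 0, 0, 0], [0, 0, 0, 0, 0, 0]]
  ]
}}

```text
t: 6.12
tool_pos: [0.5003, 0.0599, 0.0655]
orientation: [1.793, 2.579, 0.0]
force: [0.6, 0.5, -0.9]
opening: 0.0203
gripper_force: 24.7
```

Call:
{"op": "arm_command", "data": {
  "deltas": [
    [[0, 0, 0, 0, 0, 0], [0, 0, 0, 0, 0, 0], [0, 0, 0, 0, 0, 0], [0, 0, 0, 0, 0, 0], [0, 0, 0, 0, 0, 0], [0, 0, 0, 0, 0, 0]]
  ],
  "gripper": 0.2
}}

```text
t: 6.62
tool_pos: [0.5002, 0.0598, 0.0655]
orientation: [1.794, 2.579, 0.0]
force: [0.2, 0.1, 0.0]
opening: 0.0539
gripper_force: 0.0
```

Call:
{"op": "arm_command", "data": {
  "deltas": [
    [[0, 0, 2, 0, 0, 0], [0, 0, 3, 0, 0, 0], [1, 0.5, 3, 0, 0, 0], [3, 1.5, 2, 0, 0, 0], [3, 1.5, 2, 0, 0, 0], [3, 1.5, 1.5, 0, 0, 0], [2, 1, 0, 0, 0, 0], [0, 0, 0, 0, 0, 0], [0, 0, 0, 0, 0, 0], [0, 0, 0, 0, 0, 0]]
  ],
  "gripper": 1
}}

```text
t: 7.45
tool_pos: [0.6193, 0.1196, 0.1995]
orientation: [-1.793, -2.578, 0.002]
force: [-0.7, -0.9, 0.4]
opening: 0.0931
gripper_force: 0.0
```

Run:
```python
from h import *
m=eyes.camera_model("wrist");im=eyes.read_camera("wrist");import pickle;pickle.dump(m,open("w3.pkl","wb"))
s=monitor.read_state();print(s["tool_pos"],s["t"])
u,v=proj(m,[.603,.197,.07])[0];print(u,v);u=int(u);v=int(max(v,60))
cv2.imwrite("pics/w3.png",im)
a=cv2.resize(im[v-60:v+60,u-60:u+60],(560,560),interpolation=cv2.INTER_CUBIC);print(u-60,v-60)
T=eyes.read_camera("top");b=cv2.resize(T[135:245,195:325][:, :][0:110],None,fx=1.8,fy=1.8,interpolation=cv2.INTER_CUBIC)
o=np.zeros((560,560+b.shape[1],3),np.uint8);o[:,:560]=a;o[:b.shape[0],560:]=b;cv2.imwrite("pics/w3c.png",o)
```

```text
[0.61910896 0.11940355 0.199638  ] 7.5
290.4233752207558 122.24754649608921
230 62
```

View pics/w3c.png

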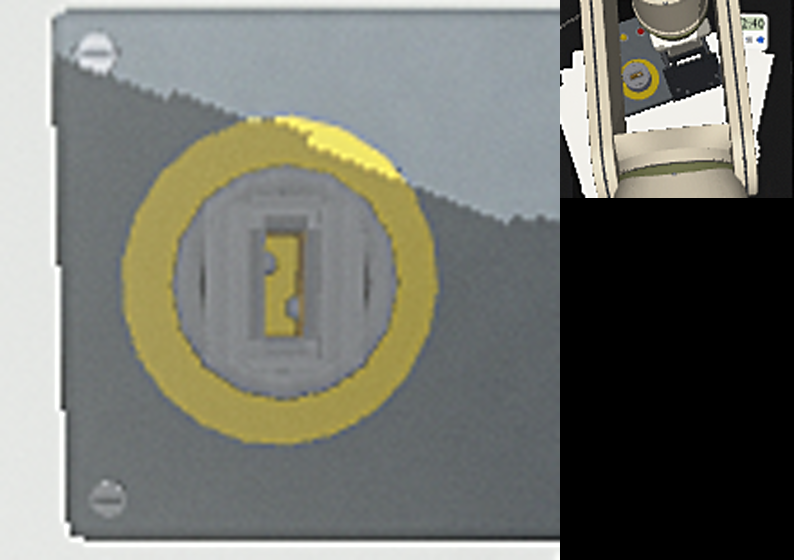

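The bare nose top is centred at crop (285,282), with the funnel rectangle spanning x 250–320 and y 212–350, slot in line with the box.

Run:
```python
from h import *
import pickle;m=pickle.load(open("w3.pkl","rb"))
k=120/560
f=lambda a,b,z:at_z(m,230+(a+.5)*k-.5,62+(b+.5)*k-.5,z)
print("nose",f(285,282,.07),"slot",f(285,281,.07),"ring",f(280,280,.036))
print("nose diam",np.linalg.norm(f(172,282,.07)-f(398,282,.07)),np.linalg.norm(f(285,166,.07)-f(285,398,.07)))
d=f(285,212,.07)-f(285,350,.07);print("slot y ang",np.degrees(np.arctan2(d[1],d[0])),np.linalg.norm(d))
d=f(108,497,.037)-f(97,52,.037);print(np.degrees(np.arctan2(d[1],d[0]))+90)
R,_=RT(m);print(R[0],np.degrees(np.arctan2(R[0][1],R[0][0])))
s=monitor.read_state();R=cv2.Rodrigues(s["orientation"])[0];print(np.degrees(np.arctan2(R[1,1],R[0,1])))
```

```text
nose [0.60314897 0.19724996 0.07      ] slot [0.6030829  0.19742226 0.07      ] ring [0.60311611 0.19797065 0.036     ]
nose diam 0.0433779162886462 0.04284185303647058
slot y ang 110.98004681345718 0.02546512398580481
20.440548936913075
[ 0.93756974  0.34779536 -0.00116929] 20.35254291372494
20.354847602442113
```

Call:
{"op": "arm_command", "data": {
  "deltas": [
    [[-0.83, -3.78, 0, 0, 0, -4.25], [-0.83, -3.78, 0, 0, 0, -4.25], [-0.83, -3.78, 0, 0, 0, -4.25], [-0.83, -3.78, 0, 0, 0, -4.25], [-0.83, -3.78, 0, 0, 0, -4.25], [-0.83, -3.78, 0, 0, 0, -4.25], [-0.83, -3.78, 0, 0, 0, -4.25], [-0.83, -3.78, 0, 0, 0, -4.25], [-0.83, -3.78, 0, 0, 0, -4.25], [-0.83, -3.78, 0, 0, 0, -4.25], [-0.83, -3.78, 0, 0, 0, -4.25], [-0.83, -3.78, 0, 0, 0, -4.25]]
  ]
}}

```text
t: 8.55
tool_pos: [0.5189, -0.3354, 0.2007]
orientation: [2.732, 1.55, 0.0]
force: [0.9, 0.8, -0.7]
opening: 0.0928
gripper_force: 0.0
```

Call:
{"op": "arm_command", "data": {
  "deltas": [
    [[0, 0, 0, 0, 0, 0], [0, 0, 0, 0, 0, 0], [0, 0, 0, 0, 0, 0], [0, 0, 0, 0, 0, 0]]
  ]
}}

```text
t: 8.88
tool_pos: [0.5206, -0.3325, 0.2004]
orientation: [-2.728, -1.558, -0.0]
force: [-1.0, 0.1, 0.9]
opening: 0.0927
gripper_force: 0.0
```

Run:
```python
from h import *
m=eyes.camera_model("wrist");im=eyes.read_camera("wrist");import pickle;pickle.dump(m,open("w4.pkl","wb"))
s=monitor.read_state();R=cv2.Rodrigues(s["orientation"])[0];print(s["tool_pos"],s["t"],np.degrees(np.arctan2(R[1,1],R[0,1])))
u,v=proj(m,[.5635,-.265,.06])[0];print(u,v);u=int(u);v=int(max(v,60))
cv2.imwrite("pics/w4.png",im)
a=cv2.resize(im[v-60:v+60,u-60:u+60],(560,560),interpolation=cv2.INTER_CUBIC);print(u-60,v-60)
T=eyes.read_camera("top");b=cv2.resize(T[135:265,195:325],None,fx=1.8,fy=1.8,interpolation=cv2.INTER_CUBIC)
o=np.zeros((560,560+b.shape[1],3),np.uint8);o[:,:560]=a;o[:b.shape[0],560:]=b;cv2.imwrite("pics/w4c.png",o)
```

```text
[ 0.52082459 -0.33228487  0.20050547] 8.9333 -30.503853558389004
280.23640408926946 121.81753289572907
220 61
```

View pics/w4c.png

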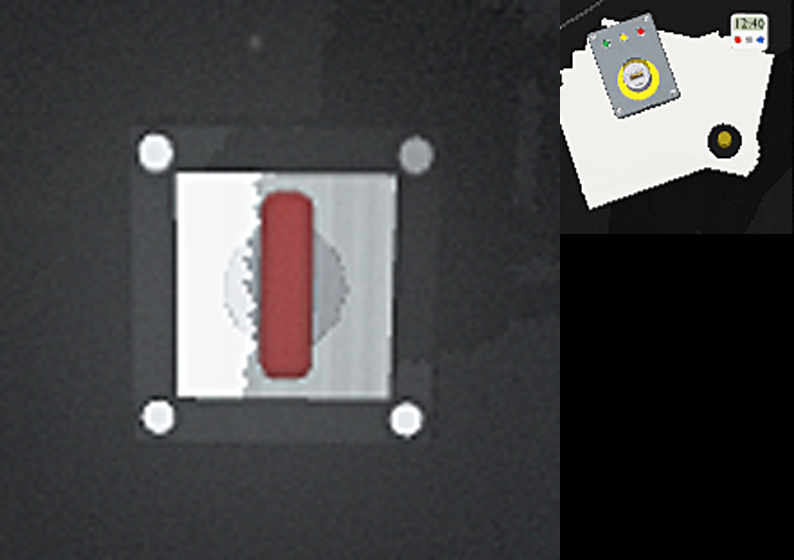

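The handle top spans crop x 260–313, y 190–380, parallel to the stand. The collar is centred near (286,289). The cap stands upright on the paper in the top view inset.

Run:
```python
from h import *
import pickle;m=pickle.load(open("w4.pkl","rb"))
k=120/560
f=lambda a,b,z:at_z(m,220+(a+.5)*k-.5,61+(b+.5)*k-.5,z)
print("handle",f(286.5,285,.08),"collar",f(286,289,.044),"block",np.mean([f(*p,.04) for p in[(176,172),(397,174),(390,397),(177,399)]],axis=0))
print("width",np.linalg.norm(f(286,190,.08)-f(286,380,.08)),np.linalg.norm(f(260,285,.08)-f(313,285,.08)))
S=np.array([f(*p,.007) for p in[(155,153),(416,155),(406,419),(159,417)]]);print("screws",S.mean(0))
d=S[1]-S[0]+S[2]-S[3];print(np.degrees(np.arctan2(d[1],d[0])))
d=f(286,190,.08)-f(286,380,.08);print(np.degrees(np.arctan2(d[1],d[0]))-90)
```

```text
handle [ 0.56394226 -0.26534182  0.08      ] collar [ 0.56386033 -0.26582925  0.044     ] block [ 0.56383966 -0.26548919  0.04      ]
width 0.03391316124304731 0.009837014243318632
screws [ 0.56380727 -0.26552652  0.007     ]
-30.993008380309696
-30.438502920259197
```

Call:
{"op": "arm_command", "data": {
  "deltas": [
    [[2.15, 3.35, 0, 0, 0, -0.2], [2.15, 3.35, 0, 0, 0, 0], [0, 0, -3, 0, 0, 0], [0, 0, -3.5, 0, 0, 0], [0, 0, -3.5, 0, 0, 0], [0, 0, -2, 0, 0, 0], [0, 0, -1.35, 0, 0, 0], [0, 0, 0, 0, 0, 0], [0, 0, 0, 0, 0, 0], [0, 0, 0, 0, 0, 0]]
  ]
}}

```text
t: 9.82
tool_pos: [0.565, -0.2672, 0.0692]
orientation: [2.729, 1.55, 0.003]
force: [-0.3, 0.7, 0.0]
opening: 0.0932
gripper_force: 0.0
```

Call:
{"op": "arm_command", "data": {
  "deltas": [
    [[0, 0, 0, 0, 0, 0], [0, 0, 0, 0, 0, 0], [0, 0, 0, 0, 0, 0], [0, 0, 0, 0, 0, 0], [0, 0, 0, 0, 0, 0], [0, 0, 0, 0, 0, 0], [0, 0, 0, 0, 0, 0], [0, 0, 0, 0, 0, 0], [0, 0, 0, 0, 0, 0], [0, 0, 0, 0, 0, 0], [0, 0, 0, 0, 0, 0], [0, 0, 0, 0, 0, 0]]
  ],
  "gripper": -1,
  "squeeze": 50
}}

```text
t: 10.82
tool_pos: [0.5635, -0.2668, 0.0669]
orientation: [-2.732, -1.551, 0.0]
force: [-0.2, -0.6, 0.6]
opening: 0.0173
gripper_force: 0.0
```

Call:
{"op": "arm_command", "data": {
  "deltas": [
    [[0, 0, 0, 0, 0, 0], [0, 0, 0, 0, 0, 0], [0, 0, 0, 0, 0, 0], [0, 0, 0, 0, 0, 0]]
  ]
}}

```text
t: 11.15
tool_pos: [0.5635, -0.2668, 0.0669]
orientation: [-2.732, -1.551, 0.0]
force: [-0.2, 0.3, 0.2]
opening: 0.0101
gripper_force: 50.0
```

Call:
{"op": "arm_command", "data": {
  "deltas": [
    [[0, 0, 0.5, 0, 0, 0], [0, 0, 1.5, 0, 0, 0], [0, 0, 2.5, 0, 0, 0], [0, 0, 2.5, 0, 0, 0], [0, 0, 2, 0, 0, 0], [0, 0, 0, 0, 0, 0]]
  ]
}}

```text
t: 11.65
tool_pos: [0.5662, -0.2682, 0.1631]
orientation: [2.726, 1.548, 0.007]
force: [0.5, -0.2, 0.2]
opening: 0.0098
gripper_force: 50.0
```

Call:
{"op": "arm_command", "data": {
  "deltas": [
    [[0.2, 2, 0, 0, 0, 3], [0.3, 3.4, 0, 0, 0, 4], [0.35, 4.1, 0, 0, 0, 4.5], [0.35, 4.1, 0, 0, 0, 4.5], [0.35, 4.1, 0, 0, 0, 4.5], [0.35, 4.1, 0, 0, 0, 4.5], [0.35, 4.1, 0, 0, 0, 4.5], [0.35, 4.1, 0, 0, 0, 4.5], [0.35, 4.1, 0, 0, 0, 4.5], [0.35, 4.1, 0, 0, 0, 4.5], [0.35, 4.1, 0, 0, 0, 4.5], [0.35, 4.1, 0, 0, 0, 4.2]]
  ]
}}

```text
t: 12.65
tool_pos: [0.603, 0.1993, 0.1561]
orientation: [-1.777, -2.59, 0.001]
force: [1.2, -0.3, -0.9]
opening: 0.0098
gripper_force: 50.0
```

Call:
{"op": "arm_command", "data": {
  "deltas": [
    [[0, 0, 0, 0, 0, 0], [0, 0, 0, 0, 0, 0], [0, 0, 0, 0, 0, 0], [0, 0, 0, 0, 0, 0]]
  ]
}}

```text
t: 12.98
tool_pos: [0.6034, 0.196, 0.1563]
orientation: [-1.784, -2.585, 0.002]
force: [-0.7, -0.5, -0.2]
opening: 0.0095
gripper_force: 50.0
```

Run:
```python
from h import *
s=monitor.read_state();R=cv2.Rodrigues(s["orientation"])[0];print(s["tool_pos"],s["t"],np.degrees(np.arctan2(R[1,1],R[0,1])),R[:,2],s["gripper_force"],s["opening"],s["q"])
S=eyes.read_camera("side");m=eyes.camera_model("side");u,v=proj(m,[.603,.197,.09])[0].astype(int)
cv2.imwrite("pics/s5.png",cv2.resize(S[v-50:v+50,u-65:u+65],None,fx=6,fy=6,interpolation=cv2.INTER_CUBIC))
```

```text
[0.60339443 0.19604314 0.15634157] 12.9833 20.78641870783593 [-8.12767910e-04 -6.27663995e-04 -9.99999473e-01] 49.999576807022095 0.009450383056967389 [ 2.33592914e-01  2.71522680e-01  1.47739839e+00 -4.29202345e-04
  1.39360759e+00 -1.29122828e-01]
```

View pics/s5.png

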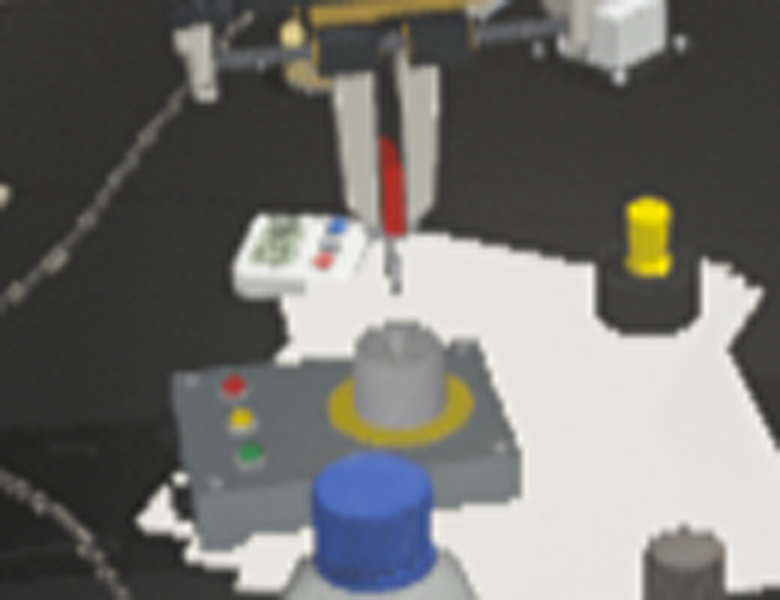

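The side view shows the key gripped upright, its tip at (397,290) directly above the slot at (400,340). The cap is upright at (648,270).

Call:
{"op": "arm_command", "data": {
  "deltas": [
    [[0, 0, -1, 0, 0, -0.4], [0, 0, -1, 0, 0, 0], [0, 0, -0.6, 0, 0, 0], [0, 0, -0.3, 0, 0, 0], [0, 0, -0.3, 0, 0, 0], [0, 0, -0.3, 0, 0, 0], [0, 0, -0.3, 0, 0, 0], [0, 0, -0.3, 0, 0, 0], [0, 0, -0.2, 0, 0, 0], [0, 0, 0, 0, 0, 0], [0, 0, 0, 0, 0, 0]]
  ]
}}

```text
t: 13.95
tool_pos: [0.6031, 0.1971, 0.1134]
orientation: [-1.791, -2.58, 0.001]
force: [-3.0, -1.1, -1.8]
opening: 0.0096
gripper_force: 50.0
```

Call:
{"op": "arm_command", "data": {
  "deltas": [
    [[0, 0, -0.3, 0, 0, 0], [0, 0, -0.3, 0, 0, 0], [0, 0, -0.15, 0, 0, 3], [0, 0, -0.15, 0, 0, -3], [0, 0, -0.15, 0, 0, -3], [0, 0, -0.15, 0, 0, 3], [0, 0, -0.15, 0, 0, 3], [0, 0, -0.15, 0, 0, -3], [0, 0, -0.1, 0, 0, -3], [0, 0, -0.1, 0, 0, 3]]
  ]
}}

```text
t: 14.78
tool_pos: [0.6028, 0.1973, 0.0979]
orientation: [-1.796, -2.576, 0.002]
force: [-9.5, -1.7, 11.4]
opening: 0.0096
gripper_force: 50.0
```

Call:
{"op": "arm_command", "data": {
  "deltas": [
    [[-0.03, 0, -0.1, 0, 0, 3], [-0.03, 0, -0.1, 0, 0, -3], [0, 0, -0.05, 0, 0, -3], [0, 0, 0, 0, 0, 3], [0, 0, 0, 0, 0, 3], [0, 0, 0, 0, 0, -3], [0, 0, 0, 0, 0, 0], [0, 0, 0, 0, 0, 0]]
  ]
}}

```text
t: 15.45
tool_pos: [0.6029, 0.1972, 0.0969]
orientation: [1.792, 2.581, -0.0]
force: [-12.1, -4.1, 16.9]
opening: 0.0092
gripper_force: 50.0
```

Call:
{"op": "arm_command", "data": {
  "deltas": [
    [[0.03, 0, 0, 0, 0, -4], [0, 0, 0, 0, 0, -4], [0, 0, 0, 0, 0, -4], [0, 0, 0, 0, 0, -4], [0, 0, 0, 0, 0, -4], [0, 0, 0, 0, 0, 0], [0, 0, 0, 0, 0, 0]]
  ]
}}

```text
t: 16.03
tool_pos: [0.6028, 0.1973, 0.0969]
orientation: [-2.212, -2.23, 0.001]
force: [-14.7, -3.9, 18.8]
opening: 0.0094
gripper_force: 50.0
```

Run:
```python
from h import *
s=monitor.read_state();R=cv2.Rodrigues(s["orientation"])[0];print(s["tool_pos"],s["t"],np.degrees(np.arctan2(R[1,1],R[0,1])),R[:,2],s["gripper_force"],s["force"],s["wrist_torque"])
```

```text
[0.6027527  0.19729002 0.09685555] 16.0333 0.46362943697728437 [-9.58150358e-04 -2.28262973e-04 -9.99999515e-01] 50.02878963947296 [-14.66078334  -3.87416742  18.75316804] [-0.77390742  2.8314925   0.0170073 ]
```

Call:
{"op": "arm_command", "data": {
  "deltas": [
    [[-0.04, 0, 0, 0, 0, -4.5], [-0.04, -0.02, 0, 0, 0, -4.5], [-0.04, -0.02, 0, 0, 0, -4.5], [0, 0, 0, 0, 0, -4.5], [0, 0, 0, 0, 0, -4.5], [0, 0, 0, 0, 0, -4.5], [0, 0, 0, 0, 0, -4.5], [0, 0, 0, 0, 0, -4.5], [0, 0, 0, 0, 0, 0], [0, 0, 0, 0, 0, 0]]
  ]
}}

```text
t: 16.87
tool_pos: [0.6026, 0.1971, 0.0969]
orientation: [2.793, 1.437, 0.002]
force: [-9.4, -2.7, 14.1]
opening: 0.0096
gripper_force: 50.0
```

Run:
```python
from h import *
s=monitor.read_state();R=cv2.Rodrigues(s["orientation"])[0];print(s["tool_pos"],s["t"],np.degrees(np.arctan2(R[1,1],R[0,1])),R[:,2],s["gripper_force"],s["force"],s["wrist_torque"])
```

```text
[0.60260354 0.19712279 0.09690573] 16.8667 -35.542162706064566 [ 1.45698794e-03  3.84980113e-04 -9.99998864e-01] 50.008068680763245 [-9.37616875 -2.70802994 14.11755059] [-0.53734941  1.81378438  0.00645206]
```

Call:
{"op": "arm_command", "data": {
  "deltas": [
    [[-0.02, 0, 0, 0, 0, -4.5], [-0.02, 0, 0, 0, 0, -4.5], [0, 0, 0, 0, 0, -4.5], [0, 0, 0, 0, 0, -4.5], [0, 0, 0, 0, 0, -4.5], [0, 0, 0, 0, 0, -4.5], [0, 0, 0, 0, 0, -4.5], [0, 0, 0, 0, 0, -4.5], [0, 0, 0, 0, 0, 0], [0, 0, 0, 0, 0, 0], [0, 0, 0, 0, 0, 0]]
  ]
}}

```text
t: 17.78
tool_pos: [0.6026, 0.1969, 0.0969]
orientation: [3.101, 0.504, 0.004]
force: [-6.8, -3.6, 11.9]
opening: 0.0093
gripper_force: 50.0
```

Run:
```python
from h import *
s=monitor.read_state();R=cv2.Rodrigues(s["orientation"])[0];print(s["tool_pos"],s["t"],np.degrees(np.arctan2(R[1,1],R[0,1])),R[:,2],s["gripper_force"],s["force"],s["wrist_torque"],s["q"])
S=eyes.read_camera("side");m=eyes.camera_model("side");u,v=proj(m,[.603,.197,.09])[0].astype(int)
a=cv2.resize(S[v-40:v+40,u-50:u+45],None,fx=6,fy=6,interpolation=cv2.INTER_CUBIC)
cv2.imwrite("pics/s6.png",a)
```

```text
[0.60259442 0.19691066 0.09690528] 17.7833 -71.5189347259664 [ 2.25241109e-03  1.90477092e-04 -9.99997445e-01] 50.00613033771515 [-6.82667519 -3.55032164 11.91493647] [-0.64071     1.46134147  0.0899618 ] [ 2.35174643e-01  3.21187909e-01  1.53082667e+00 -3.53721834e-04
  1.28734330e+00  1.48351349e+00]
```

View pics/s6.png

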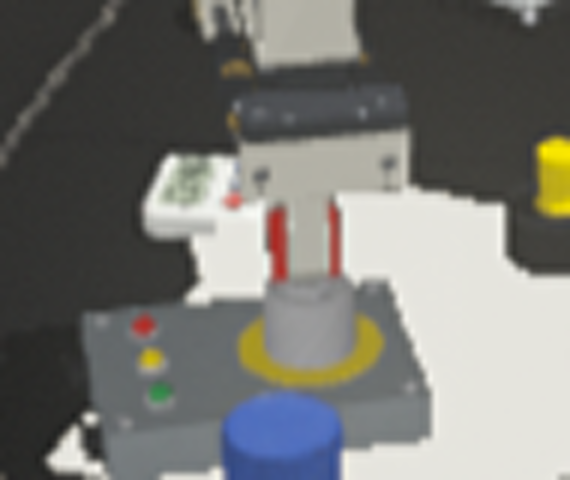

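The picture shows the collar seated on the nose at (308,285), the red handle turned a quarter turn in the fingers, and the cap at (555,180). I'll add a few degrees for margin against the 0.15 rad of play.

Call:
{"op": "arm_command", "data": {
  "deltas": [
    [[0, 0, 0, 0, 0, -3], [0, 0, 0, 0, 0, -3], [0, 0, 0, 0, 0, 0], [0, 0, 0, 0, 0, 0], [0, 0, 0, 0, 0, 0], [0, 0, 0, 0, 0, 0]]
  ]
}}

```text
t: 18.33
tool_pos: [0.6026, 0.1969, 0.0969]
orientation: [3.123, 0.342, 0.004]
force: [-7.9, -2.4, 12.2]
opening: 0.0094
gripper_force: 50.0
```

Run:
```python
from h import *
s=monitor.read_state();R=cv2.Rodrigues(s["orientation"])[0];print(s["tool_pos"],s["t"],np.degrees(np.arctan2(R[1,1],R[0,1])),s["gripper_force"],s["force"],s["wrist_torque"])
```

```text
[0.6026201  0.19690938 0.09686987] 18.3333 -77.5131594967023 50.00890552997589 [-7.89879624 -2.36542527 12.16132275] [-0.65694572  1.44037853  0.12079286]
```

Torque is 0.12 N·m, which matches the spring at a quarter turn. The key is home and gripped at 50 N, so I'm handing in.

```bash
python3 -c "
from plant import ticket;print(ticket.close_job())"
```

```text
the job is handed in; nothing more can be done
None
```

The job is handed in, but the hand-in returned no verdict: the cap stands upright on the worktop clear of the box, and the key is fully home, turned about 98° clockwise and held at 50 N, at 18.3 s on the robot's clock.

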